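# Clip a carved disc's stand onto the display rail

## Robot

A 6-joint arm with a two-finger parallel gripper is mounted at the origin on the work surface. World frame = base frame: x ahead of the robot, y to its left, z up, the work surface at z = 0. Lengths are in m, angles in rad, forces in N, time in s.
With the tool pointing down it reaches from about 0.35 to 0.975 m from the base axis. Payload 4.9 kg.
Tool frame: the origin (TCP) lies midway between the tips of the shut fingers; the grasp point (between the pads) lies ctrl.grip_depth behind it (ctrl.grip_depth is the distance from the TCP to the grasp point, in m); z points along the fingers, y is the line along which they close (so a half turn about z gives the same grasp; the last joint's range is limited). The gripper opens to 85 mm and grips with 20 to 120 N. Pads are 22 mm wide; open, the fingers measure 114 mm over their backs; the gripper's body (76 mm by 85 mm) begins 54 mm behind the grasp point. The pads swing forward as they close: fully open they stand 13 mm farther back than shut.
Start: joints at [-1.382, 0.053, 1.613, -0, 1.476, -0.119], TCP at [0.189, -0.596, 0.231] pointing down, gripper open.
Joint ranges: [-3.01, 3.01], [-1.01, 2.22], [0.06, 2.58], [-1.02, 4.17], [0.09, 2.62], [-3.14, 3.14]. Speed limits (rad/s): [2.57, 2.57, 3.14, 3.14, 3.14, 3.14].

## Interface

Orientations are given as a rotation vector (axis times angle).
In Python, from station import ctrl, get_image, camera_model gives the robot as it stands. The module is installed in compiled form; this text tells all that it offers.
- The arm moves only by the shell command python3 -m crank 'ROWS' [FORCE]. ROWS is JSON, a list of rows, each a list of 7 numbers: the shift along the tool's x, y, z in mm, then the turn, a rotation vector about the tool's x, y, z in rad, then the opening, from -1 (shut) to 1 (fully open). A call has exactly 10 rows; each row shifts and turns the commanded pose from where the row before left it, along the tool's axes as they then stand; what a row does not reach is not made up. A row lasts 1/12 s, in which the tool goes at most 41.7 mm and 7.16 degrees, less where a joint would pass 70% of its speed; a pose out of reach is approached as far as the arm can. A call with a gripper value outside its range is refused whole. The fingers move at their own pace and stop on an object; FORCE is the grip in N (left out, the last holds). Time passes only in rows, so rows that do not move let the fingers close, or fill a call up. It gives the time, the measured TCP pose, the force, the opening and the grip force at its end, in the units of the state.
- ctrl.get_obs(): the state, without advancing time (a new reading comes with each control period).
- get_image(name): name is "scene" or "top" or "wrist"; returns the picture (480x640x3 uint8, red, green, blue); there is no depth.
- camera_model(name): a dict with "vertical_fov" (degrees; the focal length in pixels is half the picture's height over the tangent of half this angle, whatever the lens; pixels are square), "cx", "cy" (the principal point, pixels), "k1" (the pictures are not rectified: a ray, as slopes to the right and down, at radius r is drawn at 1 + k1 r^2 times it, then the intrinsics apply), "R" (3x3) and "t" (3): a world point X has camera coordinates R X + t; the wrist camera has in their place "hand_eye" (4x4, takes a point from camera to tool coordinates, whose origin is the TCP and whose axes are the flange's). Camera axes: x right, y down, z forward; pixel columns grow to the right and rows downward; lengths in m; the calibration is good to about 2 mm. A picture is of the moment at which its call begins: read the wrist's pose just before it. camera_model takes no time and is no camera call.
- ctrl.finish_job(): hands the job in; it is judged then, once.
The state is a dict: "t": time; "q": joint angles; "dq": joint speeds; "effort": joint torques, N m; "tool_pos": TCP position; "tool_rot": TCP orientation; "contact_force": force on the tool from outside, world axes, zero at the start; "wrist_torque": the same for the moment, N m; "opening": finger opening in m; "grip_force": force on a finger pad.
Only numpy, scipy, OpenCV 4.12 (cv2) and the standard library are available. Lean on these libraries where they do the work, as an engineer would, in place of code of your own. Each camera call takes 0.05 s, during which the arm holds its last target. There are 200 camera calls.

## Task

Clip the loose disc stand onto the aluminium display rail, in the free gap between the two stands already there and the same way round as they are: with the stand tilted, hook its fixed lip under the rail's edge farthest from the robot, then rock it down until its sprung foot clicks under the edge nearest the robot and it sits flat on the rail. Let go of it, do not touch the two other stands and leave the tape roll and the brush where they lie.

Things in the scene. Friction and masses are not known exactly. Their poses are not given: they have to be found in the camera images.
- clip: the loose disc stand, 0.28 kg, on the bench: black plate with an upright carved wooden disc. Origin: middle, at bench level; z up, x from hook to foot side (roughly towards the robot). Plate x -32 to 38 mm, y +-20, z 22 to 34; cradle blocks beside the disc x +-12, up to z 43. Fitted: plate rests on the rail, axes parallel to the rail's, origin 22 mm above (same x as) the rail's origin line
- lip (a point): middle of the upper edge of the tip of the stand's fixed lip, at (-18.5, 0, 14) mm in the stand's frame. The hook hangs under the plate on the -x side: web x -32 to -26.5 mm, z 0 to 22; from it the lip points to +x, x -26.5 to -18.5, z 9 to 14, 40 mm wide; an 8 mm high slot lies between lip and plate
- disc (a point): centre of the stand's disc, at (0, 0, 66) mm in the stand's frame. The disc is 72 mm in diameter and 14 mm thick along x (x -7 to 7), its top at z 102; grip it across its thickness, on the free upper half
- nose (a point): tip of the sprung foot's nose, at (21, 0, 15.5) mm in the stand's frame at rest. The foot is a grey leg under the plate's +x side, x 27 to 31 mm, z 0 to 21.5, 36 wide; its nose points to -x, flat on top (z 16); below the tip a ramp runs out to the leg's inner face at z 0, so that pressing it down on the rail's edge wedges the foot outward
- foot (a joint): travel of the sprung foot in m: 0 at rest, grows as it is pushed outward (+x of the stand), at most 0.008; spring 2.4 N at rest plus 0.8 N per mm. It must give 4 to 5 mm to pass the rail's edge (about 6 to 10 N down at the foot), then snaps back
- rail: fixed pine batten (90 mm across, 400 mm long in y, 18 mm high) with an aluminium T rail on it: web 16 mm wide, flange 50 mm wide (x +-25) and 4 mm thick, z 40 to 44 mm, open space under both its edges. Origin: middle of the batten's underside, on the bench; x across the rail towards the robot, y along it to the robot's right, z up
- holder_left: stand already fitted on the part to the robot's left of the rail; fixed; same shape and frame as the loose stand
- holder_right: stand already fitted on the part to the robot's right of the rail; fixed; same shape and frame as the loose stand
- tape_roll: roll of silver tape on a cardboard core, 90 mm across, 48 mm high, standing flat beside the work; origin at the middle of its underside; leave alone
- brush: brush with a wooden handle, about 200 mm long, lying along x on the bench right of the work; leave alone
- hook_edge (a point): middle of the flange's upper edge farthest from the robot, at (-25, 0, 44) mm in the rail's frame; the lip hooks there
There are look-alikes about, which are no part of the job. Leave any purple or yellow look-alike of the clip alone.

How it is judged:
By the outcome, as a careful person would: the job done as asked, in the order asked, and still so for the second after the job is handed in, with the robot touching nothing.
It also fails if it takes over 45 s, if anything falls off the work surface, if the arm or the gripper's body presses on something with over 40 N, if the wrist force passes 120 N, or if a joint passes its speed limit or range.

## Working session

There is one attempt and no reset: what is moved stays moved. The work goes in short steps, Python scripts to look and compute and a shell command to move; the robot and the scene stay as the last step left them, time stands still between calls to the robot, and variables do not carry over. Pictures are saved under pics/ and viewed, at most 10 in all, crops included, and the job is handed in when it is done.

```bash
mkdir -p pics
cat > h.py <<'E'
import numpy as np, cv2
from station import ctrl,get_image,camera_model
from scipy.spatial.transform import Rotation as Ro
def K(m):
    f=240/np.tan(np.radians(m['vertical_fov'])/2); return f
def ext(name,obs=None):
    m=camera_model(name)
    if name=='wrist':
        H=np.array(m['hand_eye']);T=np.eye(4);T[:3,:3]=Ro.from_rotvec(obs['tool_rot']).as_matrix();T[:3,3]=obs['tool_pos']
        W=np.linalg.inv(T@H);return m,W[:3,:3],W[:3,3]
    return m,np.array(m['R']),np.array(m['t'])
def proj(name,X,obs=None):
    m,R,t=ext(name,obs);c=np.atleast_2d(X)@R.T+t;s=c[:,:2]/c[:,2:];r2=(s**2).sum(1,keepdims=True)
    return s*(1+m['k1']*r2)*K(m)+[m['cx'],m['cy']]
def ray(name,uv,obs=None):
    m,R,t=ext(name,obs);d=(np.atleast_2d(uv).astype(float)-[m['cx'],m['cy']])/K(m);s=d.copy()
    for _ in range(20): s=d/(1+m['k1']*(s**2).sum(1,keepdims=True))
    return -R.T@t,np.c_[s,np.ones(len(s))]@R
def atz(name,uv,z,obs=None):
    o,d=ray(name,uv,obs);return o+d*((z-o[2])/d[:,2])[:,None]
E
python3 - <<'E'
from h import *
for n in('scene','top'): cv2.imwrite(f'pics/{n}0.png',get_image(n)[:,:,::-1])
o=ctrl.get_obs();print(o['t'],o['tool_rot'],o['opening'],ctrl.grip_depth)
for n in('scene','top','wrist'):
    m=camera_model(n);print(n,m)
E
```

```text
0.1 [-3.10259360e+00 -4.81345933e-01  1.34592473e-04] 0.08536126211133305 0.0187
scene {'vertical_fov': 56.36788912119622, 'cx': 317.8616541613482, 'cy': 237.81155177652323, 'k1': 0.001815142143612508, 'R': array([[ 0.8455494 ,  0.53373593,  0.01312122],
       [ 0.4563852 , -0.70981965, -0.53653389],
       [-0.27705371,  0.45965424, -0.84377676]]), 't': array([-0.37836748, -0.23756326,  1.16706102])}
top {'vertical_fov': 54.81065497143761, 'cx': 320.37939966279293, 'cy': 240.77352169778786, 'k1': -0.03776146757222526, 'R': array([[ 0.01378148, -0.99972219,  0.01912105],
       [-0.99397514, -0.01577678, -0.1084643 ],
       [ 0.10873584, -0.01751105, -0.99391644]]), 't': array([-0.09207873,  0.45903721,  0.85794491])}
wrist {'vertical_fov': 66.0436628006311, 'cx': 317.79902701893775, 'cy': 239.2670684794543, 'k1': -0.054455563491009384, 'hand_eye': array([[-1.24886402e-03, -9.51226045e-01, -3.08492222e-01,
         7.77583016e-02],
       [ 9.99999033e-01, -9.99376209e-04, -9.66734702e-04,
        -5.20587625e-04],
       [ 6.11283440e-04, -3.08493131e-01,  9.51226374e-01,
        -1.42301746e-01],
       [ 0.00000000e+00,  0.00000000e+00,  0.00000000e+00,
         1.00000000e+00]])}
```

View pics/top0.png

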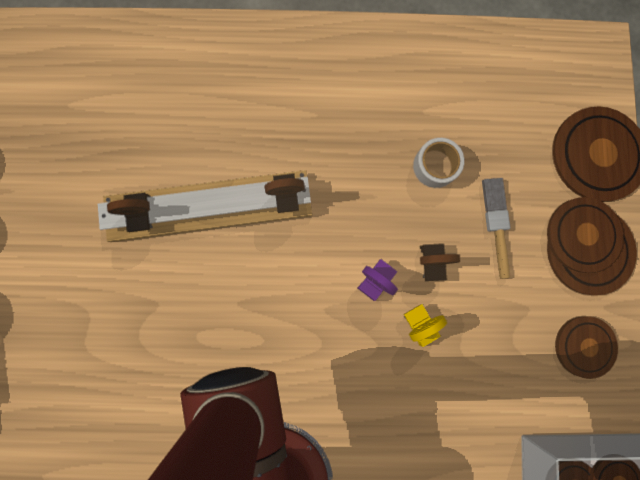

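View pics/scene0.png

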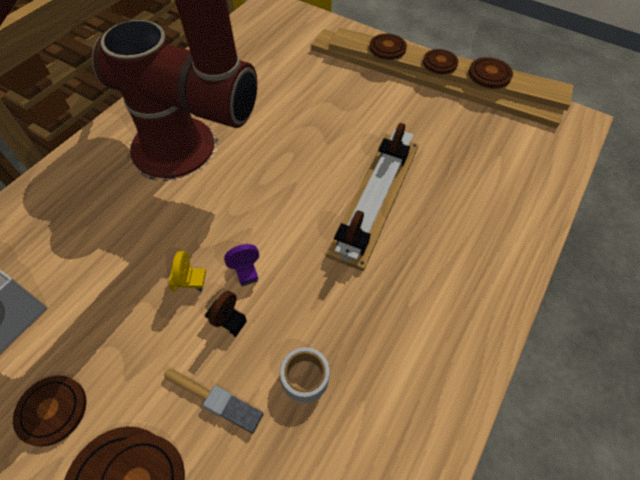

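The top picture (0.02 s in) shows three stand-like things: black plate with wooden disc at (436,262), a purple one at (378,280) and a yellow one at (425,325). The black and wooden one fits the description; the other two are the look-alikes. The rail runs from (100,215) to (312,195), with stands at (130,210) and (287,190). I'll confirm with enlarged crops.

Run:
```python
from h import *
im=cv2.imread('pics/top0.png')
a=cv2.resize(im[160:250,90:330],None,fx=3.3,fy=3.3,interpolation=cv2.INTER_CUBIC)
b=cv2.resize(im[235:295,400:500],None,fx=5,fy=5,interpolation=cv2.INTER_CUBIC)
c=np.zeros((600,800,3),np.uint8);c[:a.shape[0],:a.shape[1]]=a;c[300:,:500]=b
cv2.imwrite('pics/c0.png',c)
```

```text
(no output)
```

View pics/c0.png

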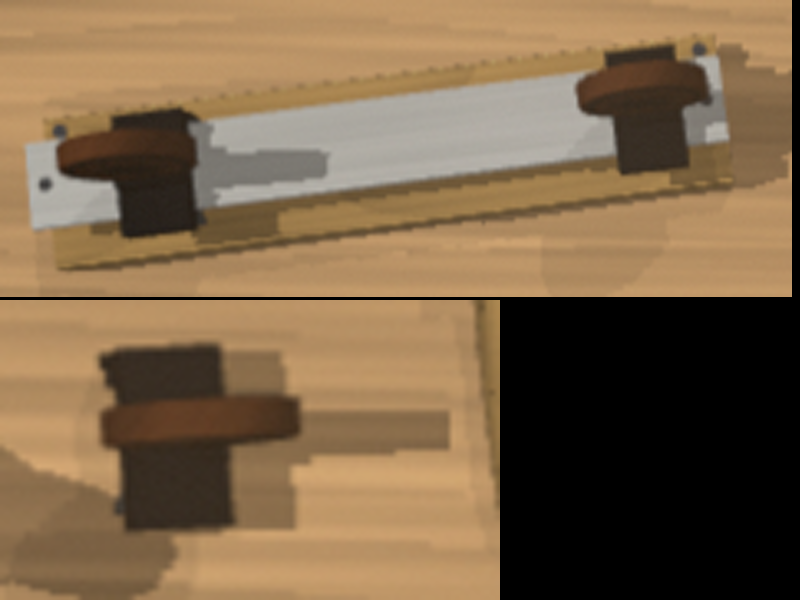

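Confirmed: the loose stand is black with a wooden disc. Its plate corners in the crop are at (105,352), (222,345), (125,530) and (233,525). The rail's flange ends and the two stands are also clear. Measuring now.

Run:
```python
from h import *
b=lambda p:np.array(p,float)/5+[400,235]-[0,60]
a=lambda p:np.array(p,float)/3.3+[90,160]
P=atz('top',b([[108,350],[222,345],[125,530],[233,525]]),.034)
print('plate',P.round(4)); ax=(P[2]+P[3]-P[0]-P[1])/2;print(np.linalg.norm(ax),np.degrees(np.arctan2(ax[1],ax[0])))
ax/=np.linalg.norm(ax);print('origin',(P.mean(0)-ax*.003).round(4))
F=atz('top',a([[25,145],[33,229],[717,55],[729,140]]),.044)
print('flange',F.round(4));y=(F[2]+F[3]-F[0]-F[1])/2;print(np.linalg.norm(y),np.degrees(np.arctan2(y[1],y[0])),F.mean(0).round(4))
print(np.linalg.norm(F[1]-F[0]),np.linalg.norm(F[3]-F[2]))
# far flange edge along the free stretch
E=atz('top',a([[210,120],[570,74]]),.044);print('far',E.round(4)); E=atz('top',a([[210,209],[600,161]]),.044);print('near',E.round(4))
print('stands',atz('top',a([[123,236],[199,232],[621,173],[689,166]]),.056).round(4))
print('disc clip',atz('top',b([[200,410]]),.102).round(4))
print('discs',atz('top',a([[125,145],[642,78]]),.124).round(4))
# scene check
for n,z in(('clip',.034),):
  print(proj('scene',P).round(0))
```

```text
plate [[ 0.4544 -0.2777  0.034 ]
 [ 0.457  -0.3215  0.034 ]
 [ 0.3863 -0.2835  0.034 ]
 [ 0.3887 -0.3247  0.034 ]]
0.06839913522662072 -176.21236466697567
origin [ 0.4246 -0.3016  0.034 ]
flange [[ 0.5216  0.3363  0.044 ]
 [ 0.4733  0.3284  0.044 ]
 [ 0.5804 -0.0584  0.044 ]
 [ 0.5309 -0.0661  0.044 ]]
0.39880585614858066 -81.6055729624369 [0.5265 0.135  0.044 ]
0.048947274381232884 0.05015443778006579
far [[0.5376 0.2308 0.044 ]
 [0.5678 0.0258 0.044 ]]
near [[0.4863 0.228  0.044 ]
 [0.5174 0.0073 0.044 ]]
stands [[ 0.4686  0.2719  0.056 ]
 [ 0.4715  0.2293  0.056 ]
 [ 0.5087 -0.0058  0.056 ]
 [ 0.5133 -0.0439  0.056 ]]
disc clip [[ 0.4268 -0.2937  0.102 ]]
discs [[ 0.5077  0.2463  0.124 ]
 [ 0.5474 -0.0206  0.124 ]]
[[246. 313.]
 [233. 332.]
 [217. 298.]
 [205. 315.]]
```

```bash
python3 -m crank '[[31,-21,2,0,0,0,1],[31,-21,2,0,0,0,1],[31,-21,2,0,0,0,1],[31,-21,2,0,0,0,1],[31,-21,2,0,0,0,1],[31,-21,2,0,0,0,1],[31,-21,2,0,0,0,1],[31,-21,2,0,0,0,1],[31,-21,2,0,0,0,1],[31,-21,2,0,0,0,1]]' 60
python3 -m crank '[[0,0,0,0,0,-0.12,1],[0,0,0,0,0,-0.12,1],[0,0,0,0,0,-0.12,1],[0,0,0,0,0,-0.12,1],[0,0,0,0,0,-0.12,1],[0,0,0,0,0,-0.12,1],[0,0,0,0,0,-0.12,1],[0,0,0,0,0,-0.12,1],[0,0,0,0,0,-0.12,1],[0,0,0,0,0,-0.12,1]]'
cat >> h.py <<'E'
def delta(o,p,R):
    """tool-frame shift (mm) and turn from obs o to TCP pose p,R"""
    A=Ro.from_rotvec(o['tool_rot']);return (A.inv().apply(np.array(p)-o['tool_pos'])*1e3).round(1),(A.inv()*R).as_rotvec().round(4)
def toolR(yaw,tilt=0):
    """clip frame with x at yaw(deg) tilted about its y by tilt deg (hook down +); tool y=-clip x, z=-clip z"""
    C=Ro.from_euler('z',yaw,degrees=True)*Ro.from_euler('y',-tilt,degrees=True)
    return C*Ro.from_matrix(np.array([[0,-1,0],[-1,0,0],[0,0,-1]]).T), C
E
python3 - <<'E'
from h import *
R,C=toolR(-176.2);print(R.as_matrix().round(2))
o=ctrl.get_obs();print(o['t'],o['tool_pos'],o['q'],delta(o,[.4255,-.3,.2],R))
o=ctrl.get_obs();cv2.imwrite('pics/w1.png',get_image('wrist')[:,:,::-1])
c=C.apply(np.array([[0,0,102],[7,0,102],[-7,0,102],[-32,20,34],[38,20,34],[-32,-20,34],[38,-20,34]])/1e3)+[.4246,-.3005,0]
print(proj('wrist',c,o).round(0))
E
```

```text
t: 0.93
tool_pos: [0.4218, -0.2997, 0.2108]
tool_rot: [-3.104, -0.481, 0.0]
contact_force: [0.4, -0.1, -0.2]
opening: 0.0855
grip_force: 0.0
t: 1.77
tool_pos: [0.4209, -0.3013, 0.2107]
tool_rot: [-2.283, -2.156, 0.0]
contact_force: [-0.0, -0.6, -0.4]
opening: 0.0852
grip_force: 0.0
[[-0.07  1.   -0.  ]
 [ 1.    0.07  0.  ]
 [ 0.   -0.   -1.  ]]
1.7667 [ 0.4208867  -0.30128263  0.21067986] [-7.65125119e-01 -1.93493514e-01  1.88132632e+00  1.34206686e-05
  1.45483594e+00 -7.08125214e-01] (array([ 1.5,  4.5, 10.7]), array([-0.0008, -0.0008, -0.1233]))
[[325. 235.]
 [315. 236.]
 [335. 234.]
 [362. 230.]
 [285. 239.]
 [358. 186.]
 [278. 196.]]
```

View pics/w1.png

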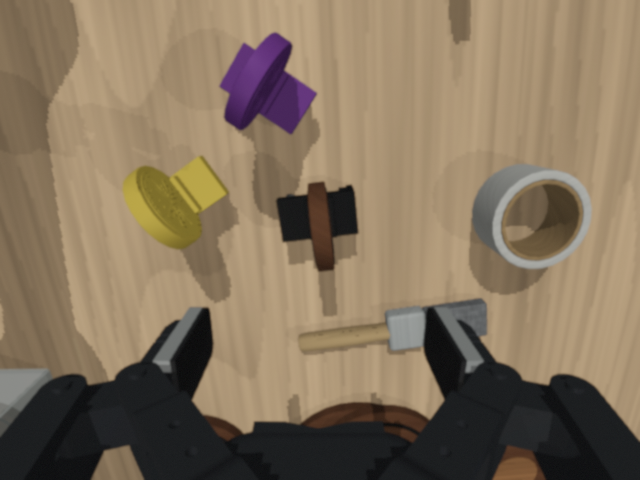

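The wrist view shows the black stand at (320,220), the purple one at (268,85), the yellow one at (175,200), the brush at (400,325) and the tape roll at (533,215). The stand's plate corners are within about 4 px of my prediction. I'll refine the pose from both views and plan the hooking path in 2D.

```bash
python3 - <<'E'
from h import *
from scipy.optimize import least_squares
o=ctrl.get_obs()
k=np.array([[-32,20,34],[38,20,34],[-32,-20,34],[38,-20,34]])/1e3
# order: (-32,20),(38,20),(-32,-20),(38,-20)
w=np.array([[357,234],[284,241],[354,187],[277,199]])
tp=np.array([[222,345],[233,525],[108,350],[125,530]])/5+[400,175]
print(proj('top',k@Ro.from_euler('z',-176.2,degrees=True).as_matrix().T+[.4246,-.3016,0]).round(0),tp.round(0))
f=lambda v:k@Ro.from_euler('z',v[2],degrees=True).as_matrix().T+[v[0],v[1],0]
for nm,g in(('w',lambda v:(proj('wrist',f(v),o)-w).ravel()),('t',lambda v:(proj('top',f(v))-tp).ravel())):
    s=least_squares(g,[.4246,-.3,-176.2],x_scale=[.01,.01,1]);print(nm,s.x.round(4),np.abs(s.fun).max())
E
cat > plan.py <<'E'
import numpy as np, cv2
# 2D shapes (mm) x,z ; signed clearance by sampling points
def box(x0,x1,z0,z1): return np.array([[x0,z0],[x1,z0],[x1,z1],[x0,z1]],float)
clip=[box(-32,38,22,34),box(-32,-26.5,0,22),box(-26.5,-18.5,9,14),np.array([[27,0],[31,0],[31,22],[27,22],[27,16],[21,16],[21,15]],float)]
rail=[box(-25,25,40,44),box(-8,8,18,40),box(-45,45,0,18)]
def dens(p): 
    return np.vstack([np.linspace(p[i],p[(i+1)%len(p)],80) for i in range(len(p))])
CP=[dens(p) for p in clip];RP=[dens(p) for p in rail]
def sd(poly,pts):
    return min(-cv2.pointPolygonTest(poly.astype(np.float32).reshape(-1,1,2),(float(a),float(b)),True) for a,b in pts)
def pose(th,lx,lz,P):
    c,s=np.cos(th),np.sin(th);M=np.array([[c,-s],[s,c]])  # foot up for th>0
    return (P-[-18.5,14])@M.T+[lx,lz]
def clear(th,lx,lz,foot=True):
    th=np.radians(th);n=4 if foot else 3;m=99
    for p,P in list(zip(clip,CP))[:n]:
        for r,Rp in zip(rail,RP): m=min(m,sd(r,pose(th,lx,lz,P)),sd(pose(th,lx,lz,p),Rp))
    return m
if __name__=='__main__':
    for th in(18,22,26,30):
        for lx in(-28,-26,-24,-22,-20):
            v=[(clear(th,lx,z),z) for z in np.arange(33,40,.75)]
            u=[(clear(th,lx,z,False),z) for z in np.arange(33,40,.75)]
            print(th,lx,'all',np.round(max(v),1),'nofoot',np.round(max(u),1))
E
python3 plan.py
```

```text
[[443. 244.]
 [446. 280.]
 [423. 245.]
 [425. 281.]] [[444. 244.]
 [447. 280.]
 [422. 245.]
 [425. 281.]]
w [   0.422    -0.3028 -175.9369] 2.1372448615390454
t [   0.4246   -0.3016 -176.3705] 1.0337291125398451
18 -28 all [-2.5 39. ] nofoot [ 3.2 39. ]
18 -26 all [-2.4 39.8] nofoot [ 2.  38.2]
18 -24 all [-2.3 39.8] nofoot [ 1.8 38.2]
18 -22 all [-1.8 39.8] nofoot [ 1.6 38.2]
18 -20 all [-0.2 39.8] nofoot [ 1. 39.]
22 -28 all [-0.2 39.8] nofoot [ 3. 39.]
22 -26 all [-0.2 39.8] nofoot [ 2.  38.2]
22 -24 all [-0.2 39.8] nofoot [ 1.8 38.2]
22 -22 all [ 0.2 39.8] nofoot [ 1.5 38.2]
22 -20 all [ 1. 39.] nofoot [ 1. 39.]
26 -28 all [ 2.8 39.8] nofoot [ 2.8 39.8]
26 -26 all [ 1.6 38.2] nofoot [ 1.7 38.2]
26 -24 all [ 1.6 38.2] nofoot [ 1.7 38.2]
26 -22 all [ 1.5 38.2] nofoot [ 1.5 38.2]
26 -20 all [ 1. 39.] nofoot [ 1. 39.]
30 -28 all [ 2.7 39.8] nofoot [ 2.7 39.8]
30 -26 all [ 1.4 39. ] nofoot [ 1.4 39. ]
30 -24 all [ 1.4 38.2] nofoot [ 1.4 38.2]
30 -22 all [ 1.4 38.2] nofoot [ 1.4 38.2]
30 -20 all [ 1. 39.] nofoot [ 1. 39.]
```

```bash
python3 -m crank '[[0,0,0,0,0,-0.123,1],[-1,2.3,0,0,0,0,1],[0,0,30,0,0,0,1],[0,0,30,0,0,0,1],[0,0,30,0,0,0,1],[0,0,25,0,0,0,1],[0,0,15,0,0,0,1],[0,0,10,0,0,0,1],[0,0,3,0,0,0,1],[0,0,0,0,0,0,1]]' 60
python3 -m crank '[[0,0,0,0,0,0,-1],[0,0,0,0,0,0,-1],[0,0,0,0,0,0,-1],[0,0,0,0,0,0,-1],[0,0,0,0,0,0,-1],[0,0,0,0,0,0,-1],[0,0,0,0,0,0,-1],[0,0,0,0,0,0,-1],[0,0,0,0,0,0,-1],[0,0,0,0,0,0,-1]]' 60
python3 - <<'E'
from h import *
o=ctrl.get_obs();cv2.imwrite('pics/w2.png',get_image('wrist')[:,:,::-1]);print(o['tool_pos'],o['tool_rot'],o['opening'],o['grip_force'])
E
```

```text
t: 2.65
tool_pos: [0.4233, -0.3022, 0.0678]
tool_rot: [-2.155, -2.284, -0.0]
contact_force: [0.3, -0.1, 0.7]
opening: 0.0855
grip_force: 0.0
t: 3.48
tool_pos: [0.4237, -0.3026, 0.0688]
tool_rot: [2.153, 2.287, 0.0]
contact_force: [-0.3, 0.6, 3.1]
opening: 0.0132
grip_force: 60.5
[ 0.42372415 -0.30264411  0.0687597 ] [2.15345342e+00 2.28661190e+00 2.50279937e-05] 0.013213131009934593 60.47893524169922
```

View pics/w2.png

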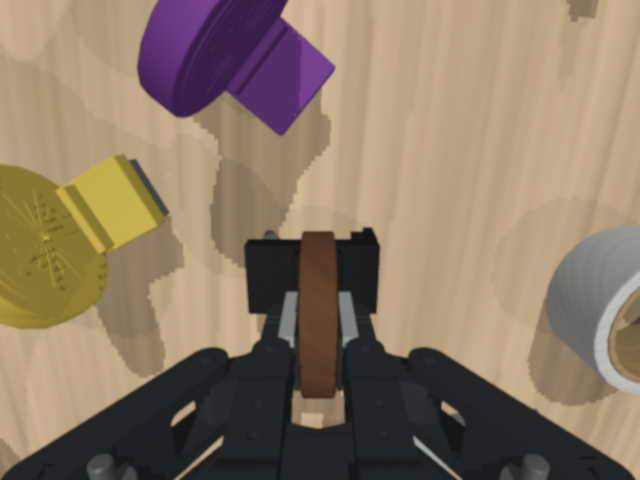

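The stand is held centrally: opening 13 mm, 60 N, plate corners at (246,241) and (379,240), and the disc between the pads at (318,315). Next I'll work out the way to a hover above the rail with the stand tilted.

```bash
cat >> h.py <<'E'
RO=np.array([.5265,.135,0]);YAW=-171.6
def tcp(th,lx,lz,yr=.022,cy=0.,cz=.0688):
    """TCP pose for the stand tilted th deg, lip at rail (lx,lz) mm"""
    R,C=toolR(YAW,th);A=Ro.from_euler('z',YAW,degrees=True)
    return RO+A.apply([lx/1e3,yr,lz/1e3])+C.apply(np.array([18.5e-3,cy,cz-.014])),R
E
python3 - <<'E'
from h import *
o=ctrl.get_obs()
p=atz('wrist',[[246,241],[379,239]],.034,o);print('edge',p.round(4))
C=Ro.from_euler('z',-176.2,degrees=True)
print('in clip dirs rel. to TCP',C.inv().apply(p-o['tool_pos']).round(4))
for a in((0,-18.5,130),(26,-30,60),(26,-28,41),(26,-20,38.5),(0,-18.5,36)):
    P,R=tcp(*a);print(a,P.round(4),R.as_rotvec().round(3))
P,R=tcp(0,-18.5,130);print(delta(o,P,R))
E
```

```text
edge [[ 0.3849 -0.284   0.034 ]
 [ 0.4519 -0.2789  0.034 ]]
in clip dirs rel. to TCP [[ 0.0375 -0.0212 -0.0348]
 [-0.0297 -0.0218 -0.0348]]
(0, -18.5, 130) [0.5297 0.1132 0.1848] [ 2.053  2.378 -0.   ]
(26, -30, 60) [0.5667 0.1187 0.1174] [-1.832 -2.123  0.49 ]
(26, -28, 41) [0.5647 0.1184 0.0984] [-1.832 -2.123  0.49 ]
(26, -20, 38.5) [0.5568 0.1172 0.0959] [-1.832 -2.123  0.49 ]
(0, -18.5, 36) [0.5297 0.1132 0.0908] [ 2.053  2.378 -0.   ]
(array([ 408.7,  130.8, -116.2]), array([ 0.0004,  0.0005, -0.0866]))
```

```bash
python3 -m crank '[[0,0,-15,0,0,0,-1],[0,0,-30,0,0,0,-1],[0,0,-35,0,0,0,-1],[0,0,-40,0,0,0,-1],[0,0,-40,0,0,0,-1],[0,0,0,0,0,-0.087,-1],[20,8.4,0,0,0,0,-1],[33,13.8,0,0,0,0,-1],[33,13.8,0,0,0,0,-1],[33,13.8,0,0,0,0,-1]]'
python3 -m crank '[[33,13.8,0,0,0,0,-1],[33,13.8,0,0,0,0,-1],[33,13.8,0,0,0,0,-1],[33,13.8,0,0,0,0,-1],[33,13.8,0,0,0,0,-1],[33,13.8,0,0,0,0,-1],[33,13.8,0,0,0,0,-1],[33,13.8,0,0,0,0,-1],[13,5,0,0,0,0,-1],[0,0,0,0,0,0,-1]]'
python3 - <<'E'
from h import *
o=ctrl.get_obs();cv2.imwrite('pics/w3.png',get_image('wrist')[:,:,::-1]);print(o['t'],o['tool_pos'],o['tool_rot'],o['contact_force'])
cv2.imwrite('pics/t3.png',get_image('top')[:,:,::-1])
A=Ro.from_euler('z',YAW,degrees=True)
k=np.array([[-25,-100,44],[-25,-44,44],[25,-100,44],[25,-44,44]])/1e3
print(proj('wrist',A.apply(k)+RO,o).round(0))
E
```

```text
t: 4.37
tool_pos: [0.4548, -0.1759, 0.2269]
tool_rot: [-2.053, -2.376, 0.0]
contact_force: [0.7, -0.2, -1.8]
opening: 0.0132
grip_force: 59.9
t: 5.2
tool_pos: [0.5284, 0.1165, 0.2267]
tool_rot: [-2.045, -2.381, 0.002]
contact_force: [0.5, -0.6, -2.8]
opening: 0.0131
grip_force: 59.8
5.2 [0.52839411 0.11652088 0.22665045] [-2.04548496e+00 -2.38115204e+00  1.56027453e-03] [ 0.46273096 -0.58075609 -2.75348324]
[[353.  71.]
 [351. 142.]
 [291.  71.]
 [292. 141.]]
```

View pics/w3.png

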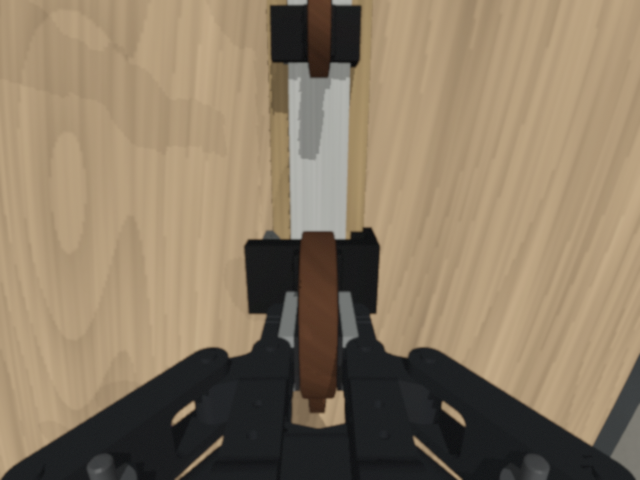

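The wrist view shows the left stand at (315,35) and the flange edges at columns 288 and 351 on row 71. That puts the rail about 1.2 mm nearer the robot than my first estimate, so I'll correct for it.

```bash
sed -i 's/RO=np.array(\[.5265,.135,0\])/RO=np.array([.5253,.1348,0])/' h.py
python3 - <<'E'
from h import *
o=ctrl.get_obs();P,R=tcp(26,-30,60,cy=.0015);s,t=delta(o,P,R);print(o['tool_pos'],t)
A=R.inv().apply(P-o['tool_pos'])*1e3;print('shift after turn',A.round(1))
E
```

```text
[0.52819729 0.11373454 0.22683243] [0.4511 0.0008 0.0017]
shift after turn [-2.2 81.8 81.9]
```

```bash
python3 -m crank '[[0,0,0,0.09,0,0,-1],[0,0,0,0.09,0,0,-1],[0,0,0,0.09,0,0,-1],[0,0,0,0.09,0,0,-1],[0,0,0,0.092,0,0,-1],[0,20,20,0,0,0,-1],[0,20,20,0,0,0,-1],[0,20,20,0,0,0,-1],[-2,16,16,0,0,0,-1],[0,0,0,0,0,0,-1]]'
python3 - <<'E'
from h import *
o=ctrl.get_obs();P,R=tcp(26,-30,60,cy=.0015);print(delta(o,P,R),o['contact_force'],o['wrist_torque'])
P,R=tcp(26,-29,43,cy=.0015);print(delta(o,P,R))
cv2.imwrite('pics/s4.png',cv2.resize(get_image('scene')[90:290,300:480,::-1],None,fx=3,fy=3,interpolation=cv2.INTER_CUBIC))
E
```

```text
t: 6.13
tool_pos: [0.5618, 0.1147, 0.1207]
tool_rot: [-1.83, -2.116, 0.496]
contact_force: [-1.4, -0.5, -3.2]
opening: 0.0135
grip_force: 60.1
(array([1.7, 5.3, 1.1]), array([-0.0067, -0.001 , -0.0016])) [-1.42952425 -0.54991693 -3.1912979 ] [ 0.02344568 -0.3253719   0.00522807]
(array([ 1.7, 12. , 16.8]), array([-0.0067, -0.001 , -0.0016]))
```

View pics/s4.png

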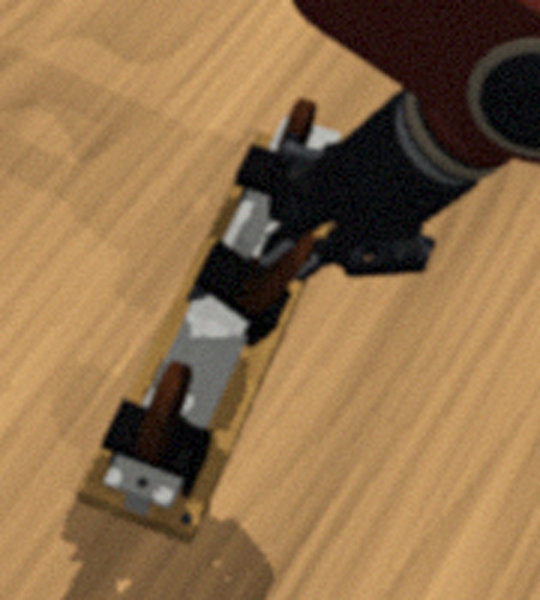

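The stand hangs tilted, hook side low, over the middle of the gap at about (255,285), clear of both neighbours. Lowering it just beyond the far edge.

```bash
python3 -m crank '[[1.7,4,5,0,0,0,-1],[0,4,5.5,0,0,0,-1],[0,4,5.5,0,0,0,-1],[0,0.44,0.9,0,0,0,-1],[0,0.44,0.9,0,0,0,-1],[0,0.44,0.9,0,0,0,-1],[0,0,0,0,0,0,-1],[0,0,0,0,0,0,-1],[0,0,0,0,0,0,-1],[0,0,0,0,0,0,-1]]'
cat > st.py <<'E'
from h import *
o=ctrl.get_obs();R,C=toolR(YAW,0);A=Ro.from_euler('z',YAW,degrees=True)
T=Ro.from_rotvec(o['tool_rot']);Cc=A.inv()*T*R.inv()*A
Cl=T*Ro.from_matrix(np.array([[0,-1,0],[-1,0,0],[0,0,-1]]))   # clip axes
e=(A.inv()*Cl).as_rotvec(degrees=True)
org=o['tool_pos']-Cl.apply([0,.0015,.0688]);f=lambda q:(A.inv().apply(org+Cl.apply(np.array(q)/1e3)-RO)*1e3).round(1)
print(round(o['t'],2),'rot',e.round(1),'lip',f([-18.5,0,14]),'nose',f([21,0,15.5]),'org',f([0,0,0]),'F rail',A.inv().apply(o['contact_force']).round(1),'M',A.inv().apply(o['wrist_torque']).round(2),'grip',round(o['grip_force']),round(o['opening'],4))
E
python3 st.py
```

```text
t: 7.02
tool_pos: [0.5677, 0.119, 0.1043]
tool_rot: [-1.833, -2.124, 0.488]
contact_force: [0.2, -0.1, -2.5]
opening: 0.0133
grip_force: 60.1
7.02 rot [  0.  -25.9   0. ] lip [-32.3  20.4  47. ] nose [ 2.6 20.4 65.5] org [-9.6 20.4 42.4] F rail [-0.2  0.1 -2.5] M [-0.02  0.43 -0.03] grip 60 0.0133
```

```bash
python3 -m crank '[[0,-1.5,0.8,0,0,0,-1],[0,-1.5,0.7,0,0,0,-1],[0,0.44,0.9,0,0,0,-1],[0,0.44,0.9,0,0,0,-1],[0,0.44,0.9,0,0,0,-1],[0,0.44,0.9,0,0,0,-1],[0,0.44,0.9,0,0,0,-1],[0,0.44,0.9,0,0,0,-1],[0,0,0,0,0,0,-1],[0,0,0,0,0,0,-1]]'|tail -0; python3 st.py
python3 -m crank '[[0,0.44,0.9,0,0,0,-1],[0,0,0,0,0,0,-1],[0,0.22,0.45,0,0,0,-1],[0,0,0,0,0,0,-1],[0,0.22,0.45,0,0,0,-1],[0,0,0,0,0,0,-1],[0,0,0,0,0,0,-1],[0,0,0,0,0,0,-1],[0,0,0,0,0,0,-1],[0,0,0,0,0,0,-1]]'|tail -0; python3 st.py
```

```text
7.85 rot [  0.  -25.9   0. ] lip [-28.8  20.3  40.6] nose [ 6.1 20.4 59.2] org [-6.  20.4 36.1] F rail [-0.2  0.3 -3.1] M [0.02 0.42 0.06] grip 60 0.0132
8.68 rot [  0.  -25.9   0. ] lip [-28.9  20.4  38.7] nose [ 6.  20.4 57.3] org [-6.1 20.4 34.2] F rail [ 0.7 -0.2 -2.6] M [-0.01  0.36  0.01] grip 60 0.0129Exception ignored on flushing sys.stdout:
BrokenPipeError: [Errno 32] Broken pipe
Exception ignored on flushing sys.stdout:
BrokenPipeError: [Errno 32] Broken pipe
```

```bash
python3 - <<'E'
from plan import *
for lx in(-29,-27,-23,-20): print(lx,[(z,round(clear(26,lx,z),1)) for z in np.arange(34,41,.5)])
E
python3 -m crank '[[0,0.22,0.45,0,0,0,-1],[0,0,0,0,0,0,-1],[0,0.22,0.45,0,0,0,-1],[0,0,0,0,0,0,-1],[0,0.22,0.45,0,0,0,-1],[0,0,0,0,0,0,-1],[0,0,0,0,0,0,-1],[0,0,0,0,0,0,-1],[0,0,0,0,0,0,-1],[0,0,0,0,0,0,-1]]' >/dev/null; python3 st.py
```

```text
-29 [(np.float64(34.0), -2.5), (np.float64(34.5), -2.0), (np.float64(35.0), -1.6), (np.float64(35.5), -1.1), (np.float64(36.0), -0.6), (np.float64(36.5), -0.1), (np.float64(37.0), 0.4), (np.float64(37.5), 0.9), (np.float64(38.0), 1.4), (np.float64(38.5), 1.9), (np.float64(39.0), 2.4), (np.float64(39.5), 2.9), (np.float64(40.0), 3.4), (np.float64(40.5), 3.4)]
-27 [(np.float64(34.0), -2.5), (np.float64(34.5), -2.0), (np.float64(35.0), -1.6), (np.float64(35.5), -1.1), (np.float64(36.0), -0.6), (np.float64(36.5), -0.1), (np.float64(37.0), 0.4), (np.float64(37.5), 0.9), (np.float64(38.0), 1.4), (np.float64(38.5), 1.9), (np.float64(39.0), 2.2), (np.float64(39.5), 2.0), (np.float64(40.0), 1.8), (np.float64(40.5), 1.6)]
-23 [(np.float64(34.0), -2.5), (np.float64(34.5), -2.0), (np.float64(35.0), -1.5), (np.float64(35.5), -1.0), (np.float64(36.0), -0.6), (np.float64(36.5), -0.1), (np.float64(37.0), 0.4), (np.float64(37.5), 0.9), (np.float64(38.0), 1.4), (np.float64(38.5), 1.5), (np.float64(39.0), 1.0), (np.float64(39.5), 0.5), (np.float64(40.0), 0.0), (np.float64(40.5), -0.5)]
-20 [(np.float64(34.0), -3.2), (np.float64(34.5), -2.7), (np.float64(35.0), -2.3), (np.float64(35.5), -1.8), (np.float64(36.0), -1.4), (np.float64(36.5), -0.9), (np.float64(37.0), -0.5), (np.float64(37.5), -0.0), (np.float64(38.0), 0.4), (np.float64(38.5), 0.9), (np.float64(39.0), 1.0), (np.float64(39.5), 0.5), (np.float64(40.0), 0.0), (np.float64(40.5), -0.5)]
9.52 rot [  0.  -25.9   0. ] lip [-28.8  20.4  37.2] nose [ 6.  20.4 55.8] org [-6.1 20.4 32.7] F rail [ 0.2  0.4 -2.9] M [0.   0.44 0.04] grip 60 0.013
```

```bash
python3 -m crank '[[0,0.22,0.45,0,0,0,-1],[0,0,0,0,0,0,-1],[0,0.22,0.45,0,0,0,-1],[0,0,0,0,0,0,-1],[0,0.1,0.2,0,0,0,-1],[0,0,0,0,0,0,-1],[0,0,0,0,0,0,-1],[0,0,0,0,0,0,-1],[0,0,0,0,0,0,-1],[0,0,0,0,0,0,-1]]' >/dev/null; python3 st.py
```

```text
10.35 rot [  0.  -25.9   0. ] lip [-29.   20.4  36.3] nose [ 5.9 20.4 54.9] org [-6.2 20.4 31.8] F rail [0.6 0.1 2. ] M [-0.05 -0.09 -0.01] grip 61 0.0136
```

Contact at lip z 36.3 mm, as the model predicts. Raising 1.9 mm and sliding the lip under the edge.

```bash
python3 -m crank '[[0,-0.42,-0.85,0,0,0,-1],[0,-0.42,-0.85,0,0,0,-1],[0,-0.9,0.44,0,0,0,-1],[0,-0.9,0.44,0,0,0,-1],[0,-0.9,0.44,0,0,0,-1],[0,-0.9,0.44,0,0,0,-1],[0,-0.9,0.44,0,0,0,-1],[0,-0.9,0.44,0,0,0,-1],[0,0,0,0,0,0,-1],[0,0,0,0,0,0,-1]]' >/dev/null; python3 st.py
python3 -m crank '[[0,-0.9,0.44,0,0,0,-1],[0,0,0,0,0,0,-1],[0,-0.9,0.44,0,0,0,-1],[0,0,0,0,0,0,-1],[0,0,0,0,0,0,-1],[0,0,0,0,0,0,-1],[0,0,0,0,0,0,-1],[0,0,0,0,0,0,-1],[0,0,0,0,0,0,-1],[0,0,0,0,0,0,-1]]' >/dev/null; python3 st.py
```

```text
11.18 rot [  0.  -25.9   0. ] lip [-22.8  20.4  37.8] nose [12.1 20.4 56.4] org [-0.  20.4 33.3] F rail [-0.3 -0.4 -2.1] M [-0.    0.42  0.  ] grip 60 0.0134
12.02 rot [  0.  -25.9   0. ] lip [-20.8  20.4  37.8] nose [14.  20.4 56.4] org [ 1.9 20.4 33.3] F rail [-0.1  0.8 -2. ] M [ 0.02  0.44 -0.03] grip 60 0.0129
```

```bash
python3 -m crank '[[0,-0.3,-0.6,0,0,0,-1],[0,-0.45,0.22,0,0,0,-1],[0,0,0,0,0,0,-1],[0,-0.45,0.22,0,0,0,-1],[0,0,0,0,0,0,-1],[0,0,0,0,0,0,-1],[0,0,0,0,0,0,-1],[0,0,0,0,0,0,-1],[0,0,0,0,0,0,-1],[0,0,0,0,0,0,-1]]' >/dev/null; python3 st.py
python3 -m crank '[[0,-0.45,0.22,0,0,0,-1],[0,0,0,0,0,0,-1],[0,0,0,0,0,0,-1],[0,-0.45,0.22,0,0,0,-1],[0,0,0,0,0,0,-1],[0,0,0,0,0,0,-1],[0,0,0,0,0,0,-1],[0,0,0,0,0,0,-1],[0,0,0,0,0,0,-1],[0,0,0,0,0,0,-1]]' >/dev/null; python3 st.py
python3 - <<'E'
from plan import *
for lx in(-20,-19,-18,-17): print(lx,[(float(z),round(clear(26,lx,z),1)) for z in np.arange(37.5,40,.5)])
E
```

```text
12.85 rot [  0.  -25.9   0. ] lip [-19.9  20.4  38.5] nose [15.  20.4 57.1] org [ 2.9 20.4 34. ] F rail [ 0.3 -0.7 -2.8] M [-0.02  0.39 -0.07] grip 60 0.0134
13.68 rot [  0.  -25.9   0. ] lip [-18.8  20.4  38.5] nose [16.1 20.4 57.1] org [ 3.9 20.4 34. ] F rail [ 0.8  0.2 -2.8] M [-0.09  0.39 -0.  ] grip 60 0.0135
-20 [(37.5, -0.0), (38.0, 0.4), (38.5, 0.9), (39.0, 1.0), (39.5, 0.5)]
-19 [(37.5, -0.5), (38.0, -0.0), (38.5, 0.4), (39.0, 0.9), (39.5, 0.5)]
-18 [(37.5, -0.9), (38.0, -0.5), (38.5, -0.0), (39.0, 0.4), (39.5, 0.5)]
-17 [(37.5, -1.3), (38.0, -0.9), (38.5, -0.5), (39.0, -0.0), (39.5, 0.4)]
```

```bash
python3 -m crank '[[0,-0.45,0.22,0,0,0,-1],[0,0,0,0,0,0,-1],[0,0,0,0,0,0,-1],[0,-0.45,0.22,0,0,0,-1],[0,0,0,0,0,0,-1],[0,0,0,0,0,0,-1],[0,0,0,0,0,0,-1],[0,0,0,0,0,0,-1],[0,0,0,0,0,0,-1],[0,0,0,0,0,0,-1]]' >/dev/null; python3 st.py
```

```text
14.52 rot [  0.  -25.9   0. ] lip [-17.8  20.4  38.5] nose [17.  20.4 57.1] org [ 4.9 20.4 34. ] F rail [-0.1 -0.9 -2.7] M [-0.02  0.44 -0.01] grip 60 0.0128
```

```bash
python3 -m crank '[[0,-0.45,0.22,0,0,0,-1],[0,0,0,0,0,0,-1],[0,0,0,0,0,0,-1],[0,-0.45,0.22,0,0,0,-1],[0,0,0,0,0,0,-1],[0,0,0,0,0,0,-1],[0,0,0,0,0,0,-1],[0,0,0,0,0,0,-1],[0,0,0,0,0,0,-1],[0,0,0,0,0,0,-1]]' >/dev/null; python3 st.py
```

```text
15.35 rot [  0.  -25.8   0. ] lip [-17.2  20.4  38.7] nose [17.7 20.4 57.3] org [ 5.5 20.4 34.2] F rail [-2.1  0.3 -0.1] M [-0.02  0.8   0.04] grip 61 0.0132
```

The lip is hooked and touches bottom in the slot at x = -17.2 mm (0.4 mm offset from the model). Planning the rocking rows.

Run:
```python
from h import *
import plan
from scipy.optimize import minimize
T=lambda p:(p[0],p[1])
o=ctrl.get_obs()
pts=[]
for th in(26,22,18,14,11,8,5,2.5,0):
    best=max((plan.clear(th,lx,lz,False)-.05*abs(lx+18.5),lx,lz) for lx in np.arange(-20,-17,.5) for lz in np.arange(35.5,39.6,.25))
    pts.append((th,best[1],best[2]));print(th,np.round(best,2),'foot',round(plan.clear(th,best[1],best[2]),1))
prev=o
for th,lx,lz in pts:
    P,R=tcp(th,lx+.4,lz,cy=.0015,yr=.0204+.0);s,t=delta(prev,P,R);print(th,s,t);prev={'tool_pos':P,'tool_rot':R.as_rotvec()}
```

```text
26 [  1.01 -20.    38.75] foot 1.1
22 [  1.18 -20.    38.75] foot 0.9
18 [  1.2  -19.5   38.75] foot -0.5
14 [  1.38 -20.    38.5 ] foot -2.7
11 [  1.45 -19.5   38.5 ] foot -3.3
8 [  1.54 -20.    38.25] foot -4.1
5 [  1.72 -19.    38.25] foot -3.3
2.5 [  1.72 -19.    38.25] foot -2.2
0 [  1.98 -19.    38.  ] foot 0.0
26 [ 0.   2.3 -1.1] [0.0027 0.0002 0.0003]
22 [ 0.  -3.8  1.4] [-0.0698 -0.     -0.    ]
18 [ 0.  -4.2  1.6] [-0.0698 -0.      0.    ]
14 [-0.  -3.2  1.5] [-0.0698 -0.     -0.    ]
11 [ 0.  -3.3  1.2] [-0.0524  0.     -0.    ]
8 [-0.  -2.3  1.2] [-0.0524 -0.     -0.    ]
5 [ 0.  -3.8  1.2] [-0.0524  0.     -0.    ]
2.5 [-0.  -2.4  0.9] [-0.0436 -0.      0.    ]
0 [ 0.  -2.4  1.1] [-0.0436  0.      0.    ]
```

```bash
python3 -m crank '[[0,1.5,-0.7,0,0,0,-1],[0,0,0,0,0,0,-1],[0,-2,0.8,-0.0375,0,0,-1],[0,-2,0.8,-0.0375,0,0,-1],[0,-2,0.8,-0.0375,0,0,-1],[0,-2,0.8,-0.0375,0,0,-1],[0,-2,0.8,-0.0375,0,0,-1],[0,-2,0.8,-0.0375,0,0,-1],[0,-2,0.8,-0.0375,0,0,-1],[0,0,0,0,0,0,-1]]' 90 >/dev/null; python3 st.py
python3 - <<'E'
from h import *
o=ctrl.get_obs()
for a in((8,-18.9,38),(4,-18.7,37.2),(0,-18.5,36.3),(0,-18.5,35.0)):
    P,R=tcp(*a,cy=.0015,yr=.0204);print(a,*delta(o,P,R));o={'tool_pos':P,'tool_rot':R.as_rotvec()}
E
```

```text
16.18 rot [  0. -11.   0.] lip [-16.7  20.3  37.9] nose [21.8 20.3 46.9] org [ 4.1 20.3 27.7] F rail [ 1.5 -0.2  0.3] M [ 0.05 -0.28  0.01] grip 89 0.013
(8, -18.9, 38) [-0.1 -0.7  0.5] [-0.0515  0.0002  0.0005]
(4, -18.7, 37.2) [-0.  -3.9  2.2] [-0.0698  0.     -0.    ]
(0, -18.5, 36.3) [ 0.  -3.9  2.3] [-0.0698 -0.      0.    ]
(0, -18.5, 35.0) [ 0.  -0.   1.3] [ 0.  0. -0.]
```

```bash
python3 -m crank '[[0,0.6,-0.1,0,0,0,-1],[0,-1.2,0.6,-0.05,0,0,-1],[0,-1.3,0.7,-0.0235,0,0,-1],[0,-1.3,0.7,-0.0235,0,0,-1],[0,-1.3,0.8,-0.0235,0,0,-1],[0,-1.3,0.8,-0.0235,0,0,-1],[0,-1.3,0.8,-0.0235,0,0,-1],[0,-1.3,0.8,-0.0235,0,0,-1],[0,0,0,0,0,0,-1],[0,0,0,0,0,0,-1]]' >/dev/null; python3 st.py
```

```text
17.02 rot [-0.  0.  0.] lip [-20.2  20.3  36.1] nose [19.3 20.3 37.5] org [-1.7 20.3 22. ] F rail [ 4.2 -1.2  3.4] M [-0.02 -0.65 -0.03] grip 90 0.0129
```

Now flat (tilt 0, origin z 22.0) but sitting 1.7 mm too far out. I'll nudge it toward the robot, press lightly and look.

```bash
python3 -m crank '[[0,-0.5,0,0,0,0,-1],[0,-0.5,0,0,0,0,-1],[0,-0.5,0,0,0,0,-1],[0,0,0.5,0,0,0,-1],[0,0,0.5,0,0,0,-1],[0,0,0.5,0,0,0,-1],[0,0,0,0,0,0,-1],[0,0,0,0,0,0,-1],[0,0,0,0,0,0,-1],[0,0,0,0,0,0,-1]]' >/dev/null; python3 st.py
python3 - <<'E'
from h import *
cv2.imwrite('pics/s5.png',cv2.resize(get_image('scene')[110:270,310:440,::-1],None,fx=3.7,fy=3.7,interpolation=cv2.INTER_CUBIC))
E
```

```text
17.85 rot [0.  0.2 0. ] lip [-19.9  20.4  36.1] nose [19.6 20.4 37.5] org [-1.4 20.4 22. ] F rail [ 2.4 -0.8  6.5] M [-0.08 -0.36 -0.03] grip 90 0.0128
```

View pics/s5.png

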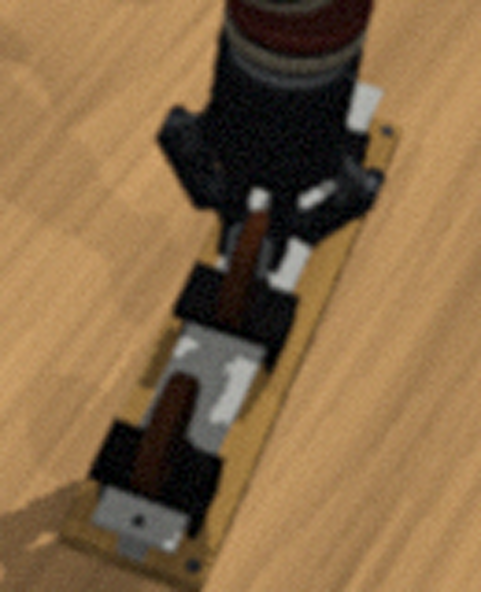

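It sits flat and parallel to the neighbours, at (237,290) in the crop, with the disc upright. I'll ease the pressure, centre it across the rail, then press once more firmly over the foot.

```bash
python3 -m crank '[[0,0,-1.2,0,0,0,-1],[0,0,0,0,0,0,-1],[0,-0.5,0,0,0,0,-1],[0,-0.5,0,0,0,0,-1],[0,0,0,0,0,0,-1],[0,0,0,0,0,0,-1],[0,0,0,0,0,0,-1],[0,0,0,0,0,0,-1],[0,0,0,0,0,0,-1],[0,0,0,0,0,0,-1]]' >/dev/null; python3 st.py
python3 -m crank '[[0,0,1,0,0,0,-1],[0,0,1,0,0,0,-1],[0,0,1,0,0,0,-1],[0,0,0,-0.02,0,0,-1],[0,0,0,-0.02,0,0,-1],[0,0,0,0,0,0,-1],[0,0,0,0,0,0,-1],[0,0,0,0,0,0,-1],[0,0,0,0,0,0,-1],[0,0,0,0,0,0,-1]]' >/dev/null; python3 st.py
```

```text
18.73 rot [0.  0.1 0. ] lip [-18.3  20.4  36.1] nose [21.2 20.5 37.5] org [ 0.1 20.5 22. ] F rail [-3.4 -1.   2. ] M [0.03 0.43 0.  ] grip 90 0.0124
19.57 rot [0.  2.2 0. ] lip [-19.6  20.5  37.2] nose [19.9 20.5 37.2] org [-1.7 20.5 22.5] F rail [ 9.1  0.3 23.2] M [-0.   -2.44 -0.06] grip 92 0.0128
```

```bash
python3 -m crank '[[0,0,0,0.02,0,0,-1],[0,0,0,0.02,0,0,-1],[0,0,-1,0,0,0,-1],[0,0,-1,0,0,0,-1],[0,0,-0.8,0,0,0,-1],[0,0,0,0,0,0,-1],[0,0,0,0,0,0,-1],[0,0,0,0,0,0,-1],[0,0,0,0,0,0,-1],[0,0,0,0,0,0,-1]]' >/dev/null; python3 st.py
```

```text
20.4 rot [0.  0.1 0. ] lip [-18.3  20.4  36. ] nose [21.2 20.5 37.4] org [ 0.2 20.4 22. ] F rail [-1.4  0.3  5.6] M [ 0.04  0.29 -0.  ] grip 90 0.0125
```

With the stand flat and centred there is no sideways spring load, so the nose has snapped in. Letting go and retreating.

```bash
python3 -m crank '[[0,0,-0.4,0,0,0,-1],[0,0,0,0,0,0,-0.3],[0,0,0,0,0,0,0],[0,0,0,0,0,0,0.2],[0,0,0,0,0,0,0.4],[0,0,0,0,0,0,0.6],[0,0,0,0,0,0,0.8],[0,0,0,0,0,0,0.8],[0,0,0,0,0,0,0.8],[0,0,0,0,0,0,0.8]]' 
python3 -m crank '[[0,0,-10,0,0,0,0.8],[0,0,-20,0,0,0,0.8],[0,0,-25,0,0,0,0.8],[0,0,-25,0,0,0,0.8],[0,0,-25,0,0,0,0.8],[0,0,-25,0,0,0,0.8],[0,0,-10,0,0,0,0.8],[0,0,0,0,0,0,0.8],[0,0,0,0,0,0,0.8],[0,0,0,0,0,0,0.8]]'
python3 - <<'E'
from h import *
o=ctrl.get_obs();print(o['t'],o['tool_pos'])
w=get_image('wrist')[:,:,::-1];s=get_image('scene')[:,:,::-1]
c=np.zeros((600,800,3),np.uint8);c[:480,:400]=w[:,120:520];c[:480,400:]=cv2.resize(s[110:270,310:440],(400,480),interpolation=cv2.INTER_CUBIC)
cv2.imwrite('pics/f.png',c)
E
```

```text
t: 21.23
tool_pos: [0.5279, 0.1131, 0.0908]
tool_rot: [2.052, 2.378, 0.002]
contact_force: [1.0, 0.3, 0.4]
opening: 0.0768
grip_force: 0.0
t: 22.07
tool_pos: [0.5268, 0.113, 0.2288]
tool_rot: [-2.052, -2.378, 0.002]
contact_force: [0.2, 0.9, -0.1]
opening: 0.0769
grip_force: 0.0
22.0667 [0.52677944 0.11296556 0.22881816]
```

View pics/f.png

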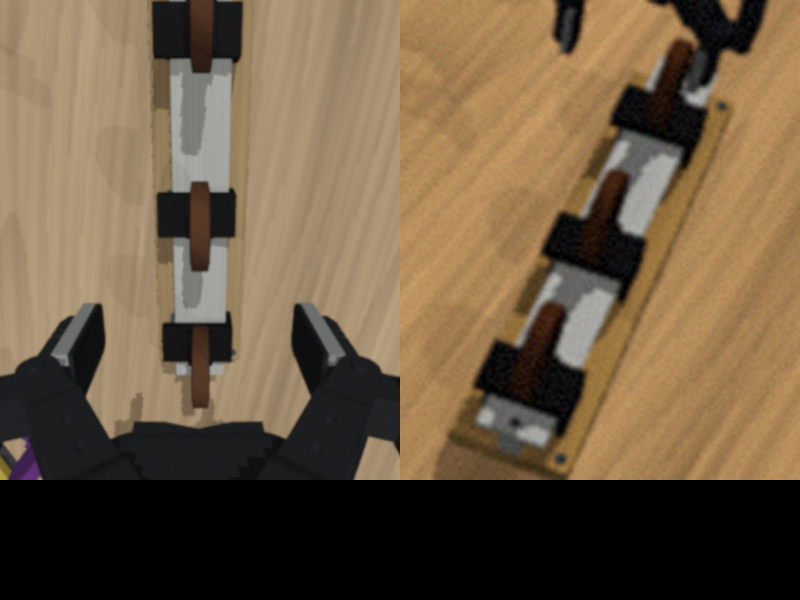

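The released stand sits flat at (196,215) in the wrist view, in line with and the same way round as both neighbours, with the gripper clear. Handing in.

```bash
python3 -c "
from station import ctrl
print(ctrl.finish_job())"
```

```text
the job is handed in; nothing more can be done
None
```

The black disc stand is hooked and pressed flat onto the rail between the two fitted stands, the same way round, then released and handed in at about 22 s. That the foot clicked in is inferred from the flat seating and the forces, as I did no pull test.

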